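# Lock the glass bowl onto the spice grinder

## Task

Put the glass bowl of the spice grinder onto its base: hang it in the collar by its two orange lugs, going in through the white-marked gaps, then twist it clockwise (seen from above) until the lugs drop into the locking notches at the orange marks, and let go. The glass is thin: take it with a light grip, never bang or press it hard against the base, and leave the other things on the island where they are.

Things in the scene. Friction and masses are not known exactly. Their poses are not given: they have to be found in the camera images.
- cup_mid (a point): Centre of the loose glass bowl, 56 mm above its underside; bowl stands upright on the island, 112 mm high, about 0.25 kg, z up its axis. Clear dome 56 mm across, straight-sided 30 to 98 mm above the underside: grip there from above, about 80 mm up, clear of the base's collar. The glass breaks if the two fingers together press it with over 100 N (50 N of grip).
- cup: The same bowl; origin at the centre of its underside, axes as cup_mid. Its lowest 22 mm is a black collar 66 mm across. Two orange lugs stick out of it along the bowl's own +y and -y to 45 mm from the axis, 10 mm wide, 8 mm high, their undersides 12 mm above the bowl's underside. The lugs are alike: a half turn makes no difference.
- base: Grinder base, fixed, upright: black body 132 mm across at the foot, topped by a blue collar 110 mm across, up to 124 mm above the island. Origin: centre of its underside, z up; yaw varies. Locked: bowl's y along the base's y (either way), bowl's underside 87 mm above the island, axes in line. The bowl cracks if it and the base press on one another with over 40 N.
- collar (a point): Centre of the collar's mouth, on the base's axis, 124 mm above the island, same axes as the base. Inside runs a ring channel for the lugs, radius 37 to 49 mm, under a 5 mm thick overhanging lip (inner radius 40 mm) with two entry gaps. The bowl has 4 mm of play sideways each way.
- gap (a point): Middle of one of the two entry gaps in the lip (the other is opposite), 24 mm wide, white (rim and ledge), 50 degrees counter-clockwise from above of the base's +y / -y. With its lugs within 9 degrees of the gaps the bowl goes down until they rest on a level ledge 106 mm above the island (bowl's underside then at 94 mm). This point is on that ledge, 43 mm from the axis.
- notch (a point): Middle of the floor of one of the two locking notches (the other is opposite), on the base's +y / -y, orange marks; 43 mm from the axis, 99 mm above the island. 50 degrees clockwise of the gaps, under the lip: notch 7 mm deep, 17 mm wide, a stop just past it. The bowl turns under the lip with 5 mm of play in height, and the lugs drop in by the bowl's weight.
- jam_red_mid (a point): Centre of a jam jar with a red lid, 64 mm across, 85 mm high. Leave alone.
- jam_green_mid (a point): Centre of a jam jar with a green lid, 56 mm across, 70 mm high. Leave alone.
- jam_gold_mid (a point): Centre of a small jam jar with a brass lid, 52 mm across, 65 mm high, between bowl and base. Leave alone.
- mug_mid (a point): Centre of a green mug, 80 mm across, 95 mm high. Leave alone.
- tub_mid (a point): Centre of a clear tub with a blue lid, 118 x 88 x 62 mm. Leave alone.
- mill_mid (a point): Centre of a steel pepper mill, 48 mm across, 175 mm high. Leave alone.
Mind the look-alikes: they are no part of the job. What is meant by the cup is not purple or yellow, and is the smaller of those in its own colour.

How it is judged:
By the outcome, as a careful person would: the job done as asked, in the order asked, and still so for the second after the job is handed in, with the robot touching nothing.
It also fails if it takes over 51 s, if anything falls off the work surface, if the arm or the gripper's body presses on something with over 40 N, if the wrist force passes 120 N, or if a joint passes its speed limit or range.

## Robot

A 6-joint arm with a two-finger parallel gripper is mounted at the origin on the work surface. World frame = base frame: x ahead of the robot, y to its left, z up, the work surface at z = 0. Lengths are in mm, angles in rad, forces in N, time in s.
With the tool pointing down it reaches from about 275 to 750 mm from the base axis. Payload 10.2 kg.
Tool frame: the origin (TCP) lies at the very end of the fingers, on their centre line; the grasp point (between the pads) lies 19 mm behind it; x points along the fingers, y is the direction in which the jaws open and shut, and the axes are right-handed (so a half turn about x gives the same grasp; the last joint's range is limited). The gripper opens to 85 mm and grips with 20 to 120 N. Pads are 22 mm wide; open, the fingers measure 114 mm over their backs; the gripper's body (76 mm by 85 mm) begins 54 mm behind the grasp point. The pads swing forward as they close: fully open they stand 13 mm farther back than shut.
Start: joints at [0.898, 0.313, 1.498, -0, 1.331, -0.223], TCP at [228.275, 472.781, 231.294] pointing down, gripper open.
Joint ranges: [-2.94, 2.94], [-0.97, 2.17], [0.19, 2.56], [-1.23, 4.37], [0.02, 3.11], [-2.88, 2.88]. Speed limits (rad/s): [2.39, 2.39, 3.01, 3.14, 3.14, 3.14].

## Interface

Orientations are given as a unit quaternion [w, x, y, z].
In Python, from rig import ctrl, viewer, finish_job gives the robot as it stands.
- The arm moves only by the tool carry_out, never from a script. Its argument "targets" is a list of rows, each an object of numbers: "x", "y", "z": the shift along the world's x, y, z in m; "ax", "ay", "az": the turn, a rotation vector about the world's x, y, z in rad; "hand": the opening, from -1 (shut) to 1 (fully open). A call has 1 to 5 rows; each row is the pose to reach, as a shift and turn from the pose commanded when the call began; what a row does not reach only later rows make up. A row lasts 1/8 s, in which the tool goes at most 62.5 mm and 10.7 degrees, less where a joint would pass 70% of its speed; a pose out of reach is approached as far as the arm can. A call with a gripper value outside its range is refused whole. The fingers move at their own pace and stop on an object; "grip_force" is the grip in N (left out, the last holds). Time passes only in rows, so rows that repeat a pose let the fingers close. It gives the time, the measured TCP pose, the force and the opening at its end, in the units of the state.
- ctrl.sense(): the state, without advancing time (a new reading comes with each control period).
- viewer.capture(name): name is "side" or "top"; returns the picture (420x560x3 uint8, blue, green, red); there is no depth.
- viewer.camera_info(name): a dict with "fx", "fy", "cx", "cy" (pixels), "k1" (the pictures are not rectified: a ray, as slopes to the right and down, at radius r is drawn at 1 + k1 r^2 times it, then the intrinsics apply), "R" (3x3) and "t" (3): a world point X has camera coordinates R X + t. Camera axes: x right, y down, z forward; pixel columns grow to the right and rows downward; lengths in mm; the calibration is good to about 2 mm. A picture is of the moment at which its call begins. camera_info takes no time and is no camera call.
- finish_job(): hands the job in, once; it reports no verdict.
The state is a dict: "time_s": time; "joints": joint angles; "dq": joint speeds; "tau": joint torques, N m; "eef_pos": TCP position; "ee_rot": TCP orientation; "force": force on the tool from outside, world axes, zero at the start; "wrist_torque": the same for the moment, N m; "grip_width": opening from 0.0 (shut) to 1.0 (fully open).
Only numpy, scipy, OpenCV 4.12 (cv2) and the standard library are available. Lean on these libraries where they do the work, as an engineer would, in place of code of your own. Each camera call takes 0.05 s, during which the arm holds its last target. There are 200 camera calls.

## Working session

There is one attempt and no reset: what is moved stays moved. The work goes in short steps, Python scripts to look and compute and a tool call to move; the robot and the scene stay as the last step left them, time stands still between calls to the robot, and variables do not carry over. Pictures are saved under pics/ and viewed, about 8 in all and at most 12, crops included, and the job is handed in when it is done.

Besides the shell and the picture viewer there is one more tool, called after "Call:" as a command line: name --argument value ..., lists and objects as JSON in quotes. carry_out: Moves the arm, as the interface text tells. Its arguments: {"type":"object","properties":{"targets":{"type":"array"},"grip_force":{"type":"number"}},"required":["targets"]}

```bash
ls; mkdir -p pics; python3 - <<'E'
from rig import ctrl, viewer
import cv2
for n in("side","top"):
    cv2.imwrite(f"pics/{n}0.png",viewer.capture(n)); print(viewer.camera_info(n))
s=ctrl.sense();print(s)
E
```

```text
pics
{'fx': 378.9569624906859, 'fy': 378.9569624906859, 'cx': 285.26623830252174, 'cy': 205.7006951008005, 'k1': -0.09021159423273475, 'R': array([[ 0.77748018, -0.62882253, -0.01033448],
       [-0.43995662, -0.53207604, -0.72341776],
       [ 0.44940266,  0.56698969, -0.69033321]]), 't': array([-447.33926416,  338.27969237, 1056.07491027])}
{'fx': 526.4166934593784, 'fy': 526.4166934593784, 'cx': 286.69046542957216, 'cy': 209.75158271595524, 'k1': -0.058821158331543895, 'R': array([[ 0.02009459, -0.9994729 ,  0.02549769],
       [-0.98802614, -0.02375355, -0.15244707],
       [ 0.15297238, -0.02212902, -0.98798267]]), 't': array([ -45.48568146,  584.88531742, 1371.98951284])}
{'time_s': 0.1, 'joints': array([ 8.97628267e-01,  3.13402591e-01,  1.49835720e+00, -1.77880641e-05,
        1.33099578e+00, -2.23372492e-01]), 'dq': array([ 6.12477309e-04, -6.27252364e-05, -1.57699466e-03, -8.76585482e-04,
        7.65102120e-04, -1.33007390e-03]), 'tau': array([ 4.10950437e-03, -4.12901151e+01, -2.60139030e+01, -6.57274222e-05,
        3.04571688e-03,  2.92058371e-05]), 'eef_pos': array([228.11648862, 472.59759375, 230.78940248]), 'ee_rot': array([ 0.68912717,  0.1573149 ,  0.68947255, -0.15806126]), 'force': array([-0.66922031, -0.79068305, -0.54780918]), 'wrist_torque': array([-0.06890122, -0.0011122 ,  0.04001395]), 'grip_width': 1.0038157054757837}
```

View pics/side0.png

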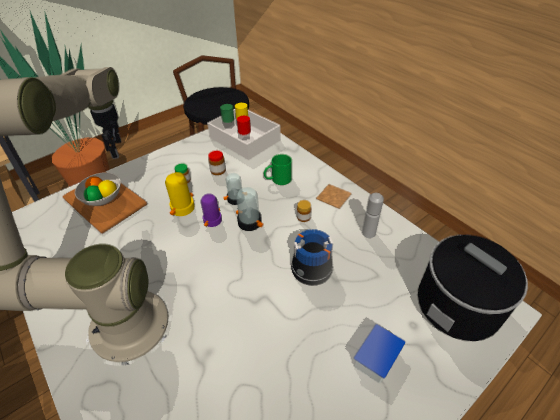

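View pics/top0.png

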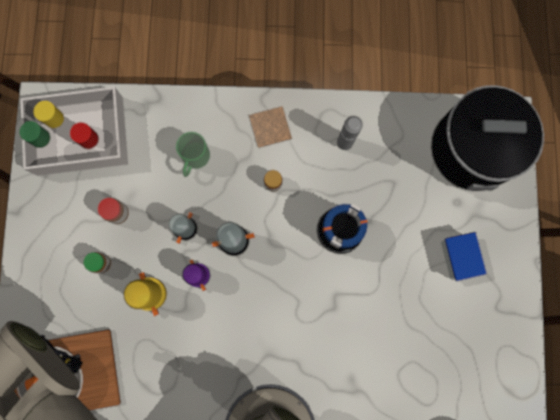

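The side view shows two clear bowls: a smaller one at (234,189) and a larger one at (248,210). In the top view they are at (182,228) and (233,238). The base is at about (343,228) in the top view. I'll enlarge the bowls and the base.

```bash
python3 - <<'E'
import cv2,numpy as np
t=cv2.imread("pics/top0.png");s=cv2.imread("pics/side0.png")
r=lambda im,x,y,w,h,f:cv2.resize(im[y:y+h,x:x+w],(w*f,h*f),interpolation=cv2.INTER_CUBIC)
a=r(t,155,200,50,50,8);b=r(t,310,190,50,50,8)if 0 else r(t,313,195,66,66,6)
c=r(s,210,160,66,66,6);
b=cv2.resize(b,(400,400));
cv2.imwrite("pics/c1.png",np.hstack([a,b]))
cv2.imwrite("pics/c2.png",np.hstack([cv2.resize(c,(400,400)),r(s,287,225,50,50,8)]))
E
```

```text
(no output)
```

View pics/c1.png

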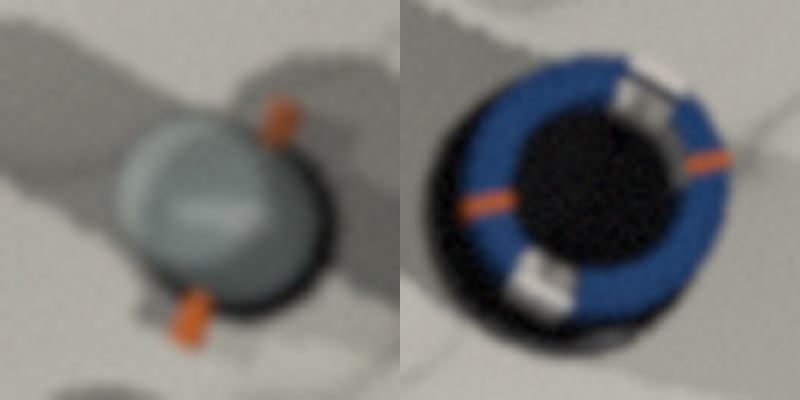

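View pics/c2.png

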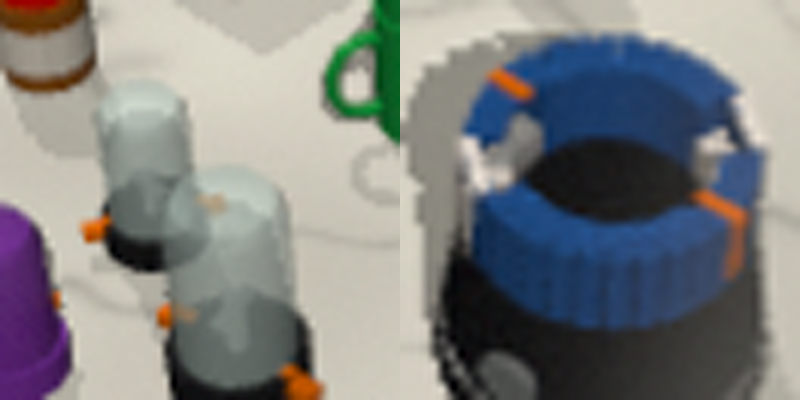

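Left crop: the bowl's lugs are at about (190,215) and (179,240) in the top image. Right crop: the base's orange marks and white gaps are clear. I'll compute poses from the colour blobs.

```bash
cat > h.py <<'E'
import numpy as np,cv2
from rig import ctrl,viewer
def K(n):
    c=viewer.camera_info(n)
    return c,np.array([[c['fx'],0,c['cx']],[0,c['fy'],c['cy']],[0,0,1.]]),np.array([c['k1'],0,0,0,0.])
def proj(n,X):
    c,k,d=K(n);return cv2.projectPoints(np.atleast_2d(np.float64(X)),cv2.Rodrigues(c['R'])[0],c['t'],k,d)[0][:,0]
def ray(n,uv,z):
    c,k,d=K(n);p=cv2.undistortPoints(np.float64([[uv]]),k,d)[0,0]
    o=-c['R'].T@c['t'];v=c['R'].T@np.array([p[0],p[1],1]);return o+v*(z-o[2])/v[2]
def blobs(im,roi,col):
    x,y,w,h=roi;m=im[y:y+h,x:x+w].astype(int);b,g,r=m[...,0],m[...,1],m[...,2]
    k=((r-b>60)&(r-g>35)) if col=='o' else ((m.min(2)>115)&(m.max(2)-m.min(2)<40))
    n,l,s,c=cv2.connectedComponentsWithStats(k.astype(np.uint8),connectivity=8)
    return [(s[i,4],c[i]+[x,y]) for i in range(1,n) if s[i,4]>5]
E
python3 - <<'E'
from h import *
t=cv2.imread("pics/top0.png")
print('cam',[-K(n)[0]['R'].T@K(n)[0]['t'] for n in('top','side')])
for a,c in blobs(t,(165,205,37,45),'o'):print('lug',a,c,ray('top',c,18))
for a,c in blobs(t,(313,195,66,66),'o'):print('mark',a,c,ray('top',c,124))
# blue fit
hsv=cv2.cvtColor(t,cv2.COLOR_BGR2HSV)[195:261,313:379];m=cv2.inRange(hsv,(100,110,40),(125,255,255))
pts=cv2.findNonZero(m);h=cv2.convexHull(pts);(x,y),d,ang=cv2.fitEllipse(h);print('blue ell',x+313,y+195,d,ray('top',(x+313,y+195),124))
s=cv2.imread("pics/side0.png")
for a,c in blobs(s,(287,225,50,50),'o'):print('smark',a,c,ray('side',c,124))
for a,c in blobs(s,(215,180,25,30),'o'):print('slug',a,c,ray('side',c,17))
E
```

```text
cam [array([ 3.68919502e+02, -1.20782115e+00,  1.44582570e+03]), array([  22.02293153, -700.0900762 ,  969.13810126])]
lug 11 [189.63636364 214.63636364] [570.10482051 231.88967185  18.        ]
lug 23 [178.39130435 239.56521739] [501.05533081 259.15814939  18.        ]
mark 13 [363.61538462 221.23076923] [ 548.7261904  -227.25602862  124.        ]
mark 19 [327.26315789 228.05263158] [ 529.1386966 -134.575035   124.       ]
blue ell 344.3615264892578 225.89622497558594 (42.67200469970703, 43.18330383300781) [ 535.6398423  -178.05982029  124.        ]
smark 11 [300.36363636 234.81818182] [ 527.69063029 -132.7779809   124.        ]
smark 19 [327.52631579 252.31578947] [ 543.88116825 -233.4330231   124.        ]
slug 17 [225.35294118 197.23529412] [497.80854809 260.61745177  17.        ]
```

```bash
cat >> h.py <<'E'
def circ(c,r,z): a=np.linspace(0,2*np.pi,73);return np.c_[c[0]+r*np.cos(a),c[1]+r*np.sin(a),0*a+z]
def draw(im,n,L,roi,f):
    x,y,w,h=roi;o=cv2.resize(im[y:y+h,x:x+w],(w*f,h*f),interpolation=cv2.INTER_CUBIC)
    for X,col in L:
        p=(proj(n,X)-[x,y]+.5)*f-.5
        cv2.polylines(o,[np.int32(p.round())],False,col,1,cv2.LINE_AA)
    return o
def pol(c,a,r,z): a=np.radians(a);return [c[0]+r*np.cos(a),c[1]+r*np.sin(a),z]
def bowl(c,a,z=0):
    G=(0,255,0);L=[(circ(c,33,z),G),(circ(c,33,z+22),G),(circ(c,28,z+98),G)]
    for q in(a,a+180):
        w=np.degrees(5/45);L.append(([pol(c,q-w*1.3,33,z+20),pol(c,q-w,45,z+20),pol(c,q+w,45,z+20),pol(c,q+w*1.3,33,z+20)],(255,0,255)))
    return L
def base(c,y):
    G=(0,255,0);L=[(circ(c,66,0),G),(circ(c,55,124),G),(circ(c,40,124),G)]
    for q in(y,y+180):
        L.append(([pol(c,q,40,124),pol(c,q,55,124)],G))
        for d in(-12,12):
            e=np.degrees(d/45);L.append(([pol(c,q+50+e,40,124),pol(c,q+50+e,55,124)],(255,0,255)))
    return L
E
python3 - <<'E'
from h import *
t=cv2.imread("pics/top0.png");s=cv2.imread("pics/side0.png")
C=(537,246);B=(538,-180)
o=[draw(t,'top',bowl(C,158.5),(155,200,50,50),8),draw(t,'top',base(B,102),(313,195,66,66),6)]
u=[draw(s,'side',bowl(C,158.5),(210,170,50,50),8),draw(s,'side',base(B,102),(282,225,60,60),6)]
st=lambda l:np.hstack([cv2.resize(i,(390,300) if 0 else (300,300)) for i in l])
cv2.imwrite("pics/o1.png",np.vstack([st(o),st(u)]))
for n,p in(('big',(236,243)),('purple',(197,277)),('yellow',(148,295)),('gold',(275,185))):print(n,ray('top',p,20))
from scipy.spatial.transform import Rotation as R
q=ctrl.sense()['ee_rot'];m=R.from_quat(np.r_[q[1:],q[0]]).as_matrix();print(m.round(3),np.degrees(np.arctan2(m[1,1],m[0,1])))
E
```

```text
big [495.21451365 102.42395359  20.        ]
purple [401.30384362 203.92370464  20.        ]
yellow [350.36250445 332.78906353  20.        ]
gold [6.58026953e+02 5.17444255e-01 2.00000000e+01]
[[-0.001  0.435  0.901]
 [-0.001  0.901 -0.435]
 [-1.    -0.001 -0.   ]] 64.22886279755204
```

View pics/o1.png

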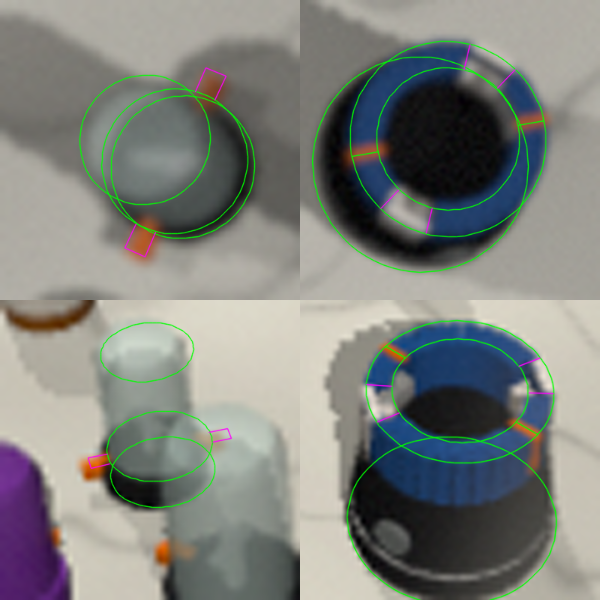

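The base model fits in both views: centre (538,-180), y axis at 102°, gaps at 152°. The bowl should shift slightly to about (535.3,245.7), with lugs at 158.5°. Next I move above it.

Call:
carry_out --targets '[{"x":0.06,"y":-0.012},{"x":0.11,"y":-0.04},{"x":0.155,"y":-0.08},{"x":0.2,"y":-0.12},{"x":0.245,"y":-0.16}]' --grip_force 20

```text
invalid input at $.targets[0]: expected keys x, y, z, ax, ay, az, hand
```

Call:
carry_out --targets '[{"x":0.045,"y":-0.04},{"x":0.062,"y":-0.067},{"x":0.062,"y":-0.067},{"x":0.062,"y":-0.067}]'

```text
invalid input at $.targets[0]: expected keys x, y, z, ax, ay, az, hand
```

Call:
carry_out --targets '[{"x":0.055,"y":-0.02,"z":0,"ax":0,"ay":0,"az":0,"hand":1},{"x":0.105,"y":-0.05,"z":0,"ax":0,"ay":0,"az":0,"hand":1},{"x":0.155,"y":-0.08,"z":0,"ax":0,"ay":0,"az":0,"hand":1},{"x":0.2,"y":-0.12,"z":0,"ax":0,"ay":0,"az":0,"hand":1},{"x":0.245,"y":-0.16,"z":0,"ax":0,"ay":0,"az":0,"hand":1}]' --grip_force 20

```text
time_s: 0.72
eef_pos: [474.5, 311.3, 230.9]
ee_rot: [0.689, 0.158, 0.69, -0.158]
force: [0.1, 1.0, 0.2]
grip_width: 0.997
```

Call:
carry_out --targets '[{"x":0.045,"y":-0.04,"z":0,"ax":0,"ay":0,"az":0,"hand":1},{"x":0.062,"y":-0.067,"z":0,"ax":0,"ay":0,"az":0,"hand":1},{"x":0.062,"y":-0.067,"z":0,"ax":0,"ay":0,"az":0,"hand":1},{"x":0.062,"y":-0.067,"z":0,"ax":0,"ay":0,"az":0,"hand":1}]'

```text
time_s: 1.23
eef_pos: [534.7, 246.4, 231.1]
ee_rot: [0.689, 0.158, 0.69, -0.158]
force: [-0.9, 0.7, -1.2]
grip_width: 0.999
```

Call:
carry_out --targets '[{"x":0.001,"y":-0.001,"z":-0.05,"ax":0,"ay":0,"az":0,"hand":1},{"x":0.001,"y":-0.001,"z":-0.09,"ax":0,"ay":0,"az":0,"hand":1},{"x":0.001,"y":-0.001,"z":-0.13,"ax":0,"ay":0,"az":0,"hand":1},{"x":0.001,"y":-0.001,"z":-0.17,"ax":0,"ay":0,"az":0,"hand":1},{"x":0.001,"y":-0.001,"z":-0.17,"ax":0,"ay":0,"az":0,"hand":1}]'

```text
time_s: 1.85
eef_pos: [534.1, 245.5, 59.2]
ee_rot: [0.688, 0.156, 0.691, -0.158]
force: [-0.0, 0.0, 0.8]
grip_width: 0.994
```

```bash
python3 - <<'E'
from h import *
t=viewer.capture('top');s=viewer.capture('side');print(ctrl.sense()['eef_pos'],ctrl.sense()['force'])
C=(535.3,245.7)
r=lambda im,x,y,w,h,f:cv2.resize(im[y:y+h,x:x+w],(w*f,h*f),interpolation=cv2.INTER_CUBIC)
cv2.imwrite("pics/g1.png",np.hstack([draw(t,'top',bowl(C,158.5),(145,190,75,75),5),draw(s,'side',bowl(C,158.5),(195,140,75,75),5)]))
E
```

```text
[536.52776368 245.69529517  62.76502446] [-0.69435006 -0.36938893  0.47620813]
```

View pics/g1.png

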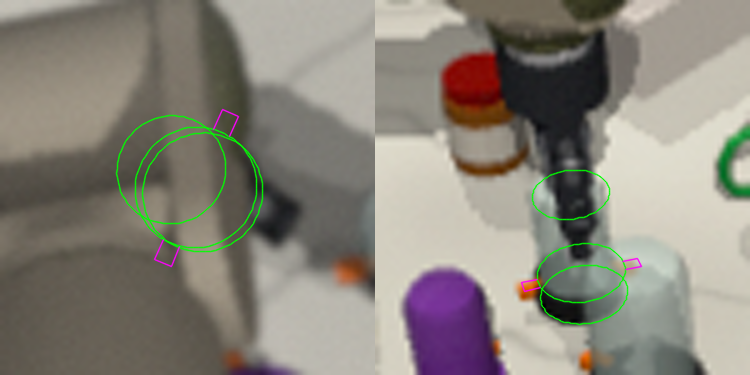

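The side view shows the fingers around the dome, with the bowl about 1 px left of my model, roughly 2 mm. That's good enough to grip.

Call:
carry_out --targets '[{"x":-0.001,"y":0.0005,"z":0,"ax":0,"ay":0,"az":0,"hand":0.5},{"x":-0.001,"y":0.0005,"z":0,"ax":0,"ay":0,"az":0,"hand":0.3},{"x":-0.001,"y":0.0005,"z":0,"ax":0,"ay":0,"az":0,"hand":-1},{"x":-0.001,"y":0.0005,"z":0,"ax":0,"ay":0,"az":0,"hand":-1},{"x":-0.001,"y":0.0005,"z":0,"ax":0,"ay":0,"az":0,"hand":-1}]' --grip_force 25

```text
time_s: 2.58
eef_pos: [535.7, 245.3, 62.7]
ee_rot: [0.69, 0.158, 0.689, -0.157]
force: [-1.3, -0.8, 7.1]
grip_width: 0.65
```

Call:
carry_out --targets '[{"x":0,"y":0,"z":0,"ax":0,"ay":0,"az":0,"hand":-1},{"x":0,"y":0,"z":0,"ax":0,"ay":0,"az":0,"hand":-1},{"x":0,"y":0,"z":0.01,"ax":0,"ay":0,"az":0,"hand":-1},{"x":0,"y":0,"z":0.03,"ax":0,"ay":0,"az":0,"hand":-1},{"x":0,"y":0,"z":0.06,"ax":0,"ay":0,"az":0,"hand":-1}]'

```text
time_s: 3.2
eef_pos: [534.8, 245.2, 121.8]
ee_rot: [0.689, 0.157, 0.69, -0.158]
force: [-0.1, 0.6, -2.0]
grip_width: 0.648
```

Call:
carry_out --targets '[{"x":0,"y":0,"z":0.03,"ax":0,"ay":0,"az":0,"hand":-1},{"x":0,"y":0,"z":0.06,"ax":0,"ay":0,"az":0,"hand":-1},{"x":0,"y":0,"z":0.09,"ax":0,"ay":0,"az":0,"hand":-1},{"x":0,"y":0,"z":0.12,"ax":0,"ay":0,"az":0,"hand":-1},{"x":0,"y":0,"z":0.12,"ax":0,"ay":0,"az":0,"hand":-1}]'

```text
time_s: 3.82
eef_pos: [535.9, 245.5, 243.5]
ee_rot: [0.691, 0.158, 0.688, -0.157]
force: [-0.2, -0.4, -3.3]
grip_width: 0.648
```

Call:
carry_out --targets '[{"x":0.0,"y":-0.03,"z":0,"ax":0,"ay":0,"az":-0.02,"hand":-1},{"x":0,"y":-0.08,"z":0,"ax":0,"ay":0,"az":-0.05,"hand":-1},{"x":0,"y":-0.13,"z":0,"ax":0,"ay":0,"az":-0.08,"hand":-1},{"x":0,"y":-0.18,"z":0,"ax":0,"ay":0,"az":-0.113,"hand":-1},{"x":0,"y":-0.23,"z":0,"ax":0,"ay":0,"az":-0.113,"hand":-1}]'

```text
time_s: 4.45
eef_pos: [534.5, 13.8, 239.8]
ee_rot: [0.678, 0.196, 0.68, -0.197]
force: [-0.0, -0.2, -2.3]
grip_width: 0.654
```

Call:
carry_out --targets '[{"x":0.0,"y":-0.05,"z":0,"ax":0,"ay":0,"az":0,"hand":-1},{"x":0,"y":-0.1,"z":0,"ax":0,"ay":0,"az":0,"hand":-1},{"x":0.001,"y":-0.15,"z":0,"ax":0,"ay":0,"az":0,"hand":-1},{"x":0.003,"y":-0.185,"z":0,"ax":0,"ay":0,"az":0,"hand":-1},{"x":0.003,"y":-0.195,"z":0,"ax":0,"ay":0,"az":0,"hand":-1}]'

```text
time_s: 5.08
eef_pos: [537.6, -181.2, 239.6]
ee_rot: [0.678, 0.197, 0.68, -0.197]
force: [0.1, 1.1, -1.9]
grip_width: 0.647
```

Call:
carry_out --targets '[{"x":0.0,"y":0,"z":-0.01,"ax":0,"ay":0,"az":0,"hand":-1},{"x":0,"y":0,"z":-0.025,"ax":0,"ay":0,"az":0,"hand":-1},{"x":0,"y":0,"z":-0.035,"ax":0,"ay":0,"az":0,"hand":-1},{"x":0,"y":0,"z":-0.035,"ax":0,"ay":0,"az":0,"hand":-1}]'

```text
time_s: 5.58
eef_pos: [538.0, -178.9, 205.3]
ee_rot: [0.679, 0.196, 0.68, -0.196]
force: [1.2, 0.0, -1.6]
grip_width: 0.65
```

```bash
python3 - <<'E'
from h import *
t=viewer.capture('top');s=viewer.capture('side');S=ctrl.sense();print(S['eef_pos'],S['force'],S['ee_rot'],S['joints'])
e=S['eef_pos'];C=e[:2];z=e[2]-61.5
f=lambda n,im,roi:draw(im,n,bowl(C,152,z)+base((538,-180),102),roi,5)
cv2.imwrite("pics/b1.png",np.hstack([f('top',t,(300,175,80,100)),f('side',s,(275,175,80,100))]))
for n,im,roi in(('side',s,(275,175,80,100)),('top',t,(300,175,80,100))):
    for a,c in blobs(im,roi,'o'):print(n,a,c)
    print(proj(n,[pol(C,q,40,z+16) for q in(152,-28)]))
E
```

```text
[ 538.44044224 -179.46765307  206.50963872] [-0.2906978   0.59672445 -2.2743959 ] [ 0.67947647  0.19617743  0.67920482 -0.19623191] [-5.28111778e-01  4.25293886e-01  1.40393480e+00  1.98658245e-05
  1.31197262e+00 -1.53658273e+00]
side 26 [352.30769231 177.69230769]
side 331 [336.7673716  196.70090634]
side 67 [303.82089552 206.70149254]
side 25 [325.52 232.  ]
side 28 [299.92857143 235.78571429]
side 17 [327.58823529 252.64705882]
[[300.41805038 235.83964588]
 [327.5128257  231.67647959]]
[[339.28893743 237.02347926]
 [354.50640223 209.01039695]]
```

View pics/b1.png

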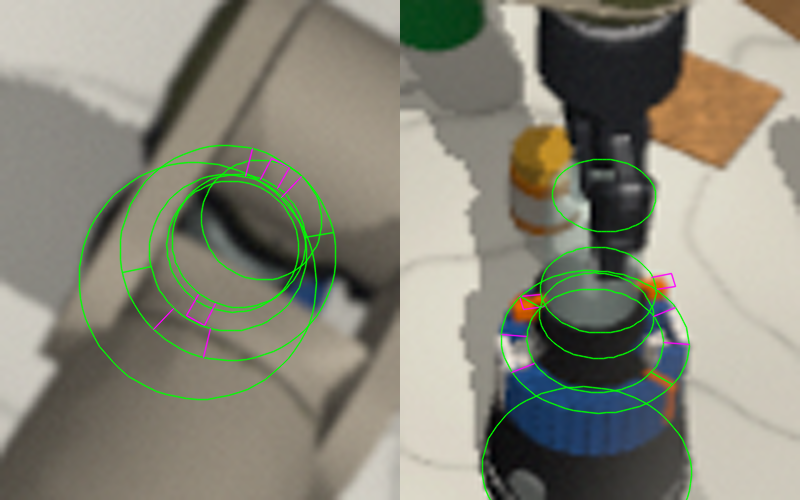

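```bash
python3 - <<'E'
from h import *
im=np.mean([viewer.capture('side') for _ in range(6)],0).astype(np.uint8);cv2.imwrite("pics/raw.png",im)
C=np.array([538.,-180])+[-2.0,1.6]
a=draw(im,'side',[],(290,220,50,44),8)
b=draw(im,'side',bowl(C,152,143)+base((538,-180),102)[2:],(290,220,50,44),8)
cv2.imwrite("pics/b2.png",np.hstack([a,b]))
E
```

```text
(no output)
```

View pics/b2.png

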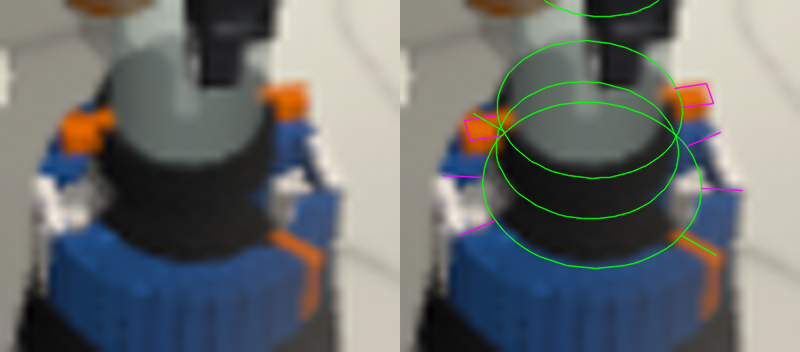

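In the side view both lugs sit at the gaps' bearing, and the bowl is about 1–2 mm left of the base axis. I'll trim by 1 mm and descend gently, watching the force.

Call:
carry_out --targets '[{"x":0.001,"y":-0.001,"z":-0.008,"ax":0,"ay":0,"az":0,"hand":-1},{"x":0.001,"y":-0.001,"z":-0.016,"ax":0,"ay":0,"az":0,"hand":-1},{"x":0.001,"y":-0.001,"z":-0.023,"ax":0,"ay":0,"az":0,"hand":-1},{"x":0.001,"y":-0.001,"z":-0.029,"ax":0,"ay":0,"az":0,"hand":-1},{"x":0.001,"y":-0.001,"z":-0.029,"ax":0,"ay":0,"az":0,"hand":-1}]'

```text
time_s: 6.6
eef_pos: [539.1, -180.6, 176.8]
ee_rot: [0.679, 0.196, 0.68, -0.196]
force: [-0.2, 0.2, -2.5]
grip_width: 0.648
```

Call:
carry_out --targets '[{"x":0,"y":0,"z":-0.002,"ax":0,"ay":0,"az":0,"hand":-1},{"x":0,"y":0,"z":-0.004,"ax":0,"ay":0,"az":0,"hand":-1},{"x":0,"y":0,"z":-0.006,"ax":0,"ay":0,"az":0,"hand":-1},{"x":0,"y":0,"z":-0.006,"ax":0,"ay":0,"az":0,"hand":-1}]'

```text
time_s: 7.1
eef_pos: [539.2, -180.7, 171.2]
ee_rot: [0.679, 0.196, 0.679, -0.196]
force: [0.4, 0.7, -2.4]
grip_width: 0.652
```

Call:
carry_out --targets '[{"x":0,"y":0,"z":-0.002,"ax":0,"ay":0,"az":0,"hand":-1},{"x":0,"y":0,"z":-0.004,"ax":0,"ay":0,"az":0,"hand":-1},{"x":0,"y":0,"z":-0.006,"ax":0,"ay":0,"az":0,"hand":-1},{"x":0,"y":0,"z":-0.008,"ax":0,"ay":0,"az":0,"hand":-1}]'

```text
time_s: 7.6
eef_pos: [539.3, -180.7, 163.1]
ee_rot: [0.679, 0.196, 0.679, -0.196]
force: [0.3, -0.5, -1.6]
grip_width: 0.647
```

Call:
carry_out --targets '[{"x":0,"y":0,"z":-0.001,"ax":0,"ay":0,"az":0,"hand":-1},{"x":0,"y":0,"z":-0.002,"ax":0,"ay":0,"az":0,"hand":-1},{"x":0,"y":0,"z":-0.003,"ax":0,"ay":0,"az":0,"hand":-1},{"x":0,"y":0,"z":-0.004,"ax":0,"ay":0,"az":0,"hand":-1}]'

```text
time_s: 8.1
eef_pos: [539.3, -180.8, 159.2]
ee_rot: [0.679, 0.196, 0.679, -0.196]
force: [0.8, -0.0, -2.5]
grip_width: 0.653
```

Call:
carry_out --targets '[{"x":0,"y":0,"z":-0.001,"ax":0,"ay":0,"az":0,"hand":-1},{"x":0,"y":0,"z":-0.002,"ax":0,"ay":0,"az":0,"hand":-1},{"x":0,"y":0,"z":-0.0025,"ax":0,"ay":0,"az":0,"hand":-1}]'

```text
time_s: 8.48
eef_pos: [539.3, -180.7, 156.7]
ee_rot: [0.679, 0.196, 0.679, -0.196]
force: [-1.2, 0.5, -0.9]
grip_width: 0.65
```

Call:
carry_out --targets '[{"x":0,"y":0,"z":-0.0005,"ax":0,"ay":0,"az":0,"hand":-1},{"x":0,"y":0,"z":-0.001,"ax":0,"ay":0,"az":0,"hand":-1}]'

```text
time_s: 8.72
eef_pos: [539.3, -180.7, 156.6]
ee_rot: [0.68, 0.196, 0.679, -0.196]
force: [-4.0, 2.1, 7.3]
grip_width: 0.649
```

Contact came at about the ledge height, so the lugs are in. I'll raise 1.5 mm and twist clockwise.

Call:
carry_out --targets '[{"x":0,"y":0,"z":0.001,"ax":0,"ay":0,"az":0,"hand":-1},{"x":0,"y":0,"z":0.0025,"ax":0,"ay":0,"az":0,"hand":-1},{"x":0,"y":0,"z":0.0025,"ax":0,"ay":0,"az":-0.06,"hand":-1},{"x":0,"y":0,"z":0.0025,"ax":0,"ay":0,"az":-0.13,"hand":-1},{"x":0,"y":0,"z":0.0025,"ax":0,"ay":0,"az":-0.2,"hand":-1}]'

```text
time_s: 9.35
eef_pos: [539.3, -180.7, 158.1]
ee_rot: [0.656, 0.264, 0.656, -0.264]
force: [0.0, -1.1, -1.3]
grip_width: 0.648
```

Call:
carry_out --targets '[{"x":0,"y":0,"z":0,"ax":0,"ay":0,"az":-0.07,"hand":-1},{"x":0,"y":0,"z":0,"ax":0,"ay":0,"az":-0.14,"hand":-1},{"x":0,"y":0,"z":0,"ax":0,"ay":0,"az":-0.21,"hand":-1},{"x":0,"y":0,"z":0,"ax":0,"ay":0,"az":-0.21,"hand":-1}]'

```text
time_s: 9.85
eef_pos: [539.2, -180.7, 158.1]
ee_rot: [0.625, 0.33, 0.625, -0.33]
force: [0.1, -0.7, -2.2]
grip_width: 0.649
```

```bash
python3 - <<'E'
from h import *
im=np.mean([viewer.capture('side') for _ in range(4)],0).astype(np.uint8);cv2.imwrite("pics/raw2.png",im)
S=ctrl.sense();print(S['eef_pos'],S['force'],S['wrist_torque'],S['joints'])
cv2.imwrite("pics/b3.png",draw(im,'side',[],(285,205,60,60),8))
E
```

```text
[ 539.27780512 -180.71014583  158.23424224] [ 0.78162191  0.05568642 -2.46880073] [0.03039859 0.01561136 0.00271739] [-5.29289824e-01  4.71964592e-01  1.46485510e+00  4.01508659e-05
  1.20485218e+00 -1.12826995e+00]
```

View pics/b3.png

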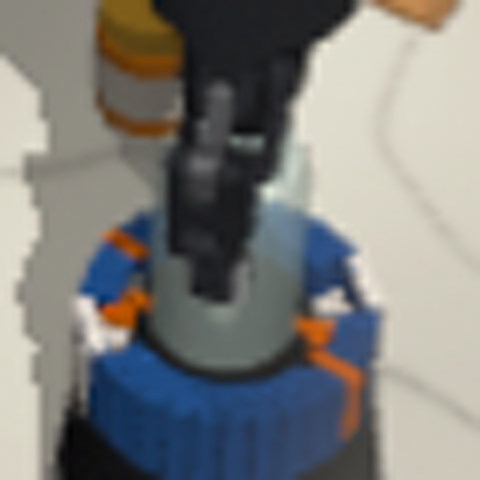

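The lugs are under the lip, with the right lug at (315,328) heading for the orange mark. I'll continue the twist.

Call:
carry_out --targets '[{"x":0,"y":0,"z":0,"ax":0,"ay":0,"az":-0.1,"hand":-1},{"x":0,"y":0,"z":0,"ax":0,"ay":0,"az":-0.2,"hand":-1},{"x":0,"y":0,"z":0,"ax":0,"ay":0,"az":-0.3,"hand":-1},{"x":0,"y":0,"z":0,"ax":0,"ay":0,"az":-0.38,"hand":-1},{"x":0,"y":0,"z":0,"ax":0,"ay":0,"az":-0.44,"hand":-1}]'

```text
time_s: 10.68
eef_pos: [539.3, -180.7, 158.3]
ee_rot: [0.538, 0.459, 0.538, -0.459]
force: [0.1, -0.3, -1.8]
grip_width: 0.653
```

Call:
carry_out --targets '[{"x":0,"y":0,"z":0,"ax":0,"ay":0,"az":-0.02,"hand":-1},{"x":0,"y":0,"z":-0.001,"ax":0,"ay":0,"az":-0.02,"hand":-1},{"x":0,"y":0,"z":-0.002,"ax":0,"ay":0,"az":-0.02,"hand":-1},{"x":0,"y":0,"z":-0.0025,"ax":0,"ay":0,"az":-0.02,"hand":-1}]'

```text
time_s: 11.18
eef_pos: [539.2, -180.7, 155.7]
ee_rot: [0.533, 0.464, 0.533, -0.464]
force: [-0.0, 0.0, -1.8]
grip_width: 0.648
```

Call:
carry_out --targets '[{"x":0,"y":0,"z":-0.001,"ax":0,"ay":0,"az":0,"hand":-1},{"x":0,"y":0,"z":-0.002,"ax":0,"ay":0,"az":0,"hand":-1},{"x":0,"y":0,"z":-0.003,"ax":0,"ay":0,"az":0,"hand":-1}]'

```text
time_s: 11.55
eef_pos: [539.3, -180.7, 152.7]
ee_rot: [0.533, 0.464, 0.533, -0.464]
force: [0.3, 0.1, -2.4]
grip_width: 0.648
```

Call:
carry_out --targets '[{"x":0,"y":0,"z":-0.001,"ax":0,"ay":0,"az":0,"hand":-1},{"x":0,"y":0,"z":-0.002,"ax":0,"ay":0,"az":0,"hand":-1}]'

```text
time_s: 11.8
eef_pos: [539.3, -180.7, 150.7]
ee_rot: [0.533, 0.464, 0.533, -0.464]
force: [-0.6, 0.3, -2.1]
grip_width: 0.648
```

Call:
carry_out --targets '[{"x":0,"y":0,"z":-0.0005,"ax":0,"ay":0,"az":0,"hand":-1},{"x":0,"y":0,"z":-0.001,"ax":0,"ay":0,"az":0,"hand":-1}]'

```text
time_s: 12.05
eef_pos: [539.3, -180.7, 149.8]
ee_rot: [0.533, 0.464, 0.533, -0.464]
force: [-0.1, 1.1, -1.9]
grip_width: 0.651
```

The lugs are 7 mm below the ledge with no contact force, so they are in the notches. I'll release and retreat.

Call:
carry_out --targets '[{"x":0,"y":0,"z":-0.0005,"ax":0,"ay":0,"az":0,"hand":-1},{"x":0,"y":0,"z":-0.0005,"ax":0,"ay":0,"az":0,"hand":0.4},{"x":0,"y":0,"z":-0.0005,"ax":0,"ay":0,"az":0,"hand":0.7},{"x":0,"y":0,"z":0,"ax":0,"ay":0,"az":0,"hand":1},{"x":0,"y":0,"z":0,"ax":0,"ay":0,"az":0,"hand":1}]'

```text
time_s: 12.68
eef_pos: [539.3, -180.8, 149.9]
ee_rot: [0.533, 0.464, 0.533, -0.464]
force: [-0.3, -0.1, 0.4]
grip_width: 1.0
```

Call:
carry_out --targets '[{"x":0,"y":0,"z":0,"ax":0,"ay":0,"az":0,"hand":1},{"x":0,"y":0,"z":0.01,"ax":0,"ay":0,"az":0,"hand":1},{"x":0,"y":0,"z":0.03,"ax":0,"ay":0,"az":0,"hand":1},{"x":0,"y":0,"z":0.06,"ax":0,"ay":0,"az":0,"hand":1},{"x":0,"y":0,"z":0.1,"ax":0,"ay":0,"az":0,"hand":1}]'

```text
time_s: 13.3
eef_pos: [539.0, -180.6, 251.0]
ee_rot: [0.533, 0.464, 0.534, -0.464]
force: [0.4, -0.4, -0.5]
grip_width: 0.998
```

Call:
carry_out --targets '[{"x":0,"y":0,"z":0.04,"ax":0,"ay":0,"az":0,"hand":1},{"x":-0.05,"y":0.03,"z":0.06,"ax":0,"ay":0,"az":0,"hand":1},{"x":-0.1,"y":0.07,"z":0.06,"ax":0,"ay":0,"az":0,"hand":1},{"x":-0.15,"y":0.12,"z":0.06,"ax":0,"ay":0,"az":0,"hand":1},{"x":-0.15,"y":0.17,"z":0.06,"ax":0,"ay":0,"az":0,"hand":1}]'

```text
time_s: 13.92
eef_pos: [387.4, -9.8, 310.9]
ee_rot: [0.533, 0.465, 0.532, -0.465]
force: [1.9, 0.1, -0.4]
grip_width: 0.998
```

```bash
python3 - <<'E'
from h import *
t=viewer.capture('top');s=viewer.capture('side');S=ctrl.sense();print(S['eef_pos'],S['force'],S['dq'].round(3))
f=lambda n,im,roi,L:draw(im,n,L,roi,6)
L=bowl((538,-180),102,87)
a=np.hstack([f('top',t,(305,185,66,66),[]),f('side',s,(282,205,66,66),[])])
b=np.hstack([f('top',t,(305,185,66,66),L),f('side',s,(282,205,66,66),L)])
v=np.vstack([a,b]);cv2.imwrite("pics/f1.png",cv2.resize(v,(600,600)))
cv2.imwrite("pics/side_end.png",s);cv2.imwrite("pics/top_end.png",t)
E
```

```text
[388.09390706  -7.09338956 311.20419932] [ 0.62194459  0.43822895 -0.6878892 ] [-0.089  0.052 -0.039 -0.03  -0.018 -0.085]
```

View pics/f1.png

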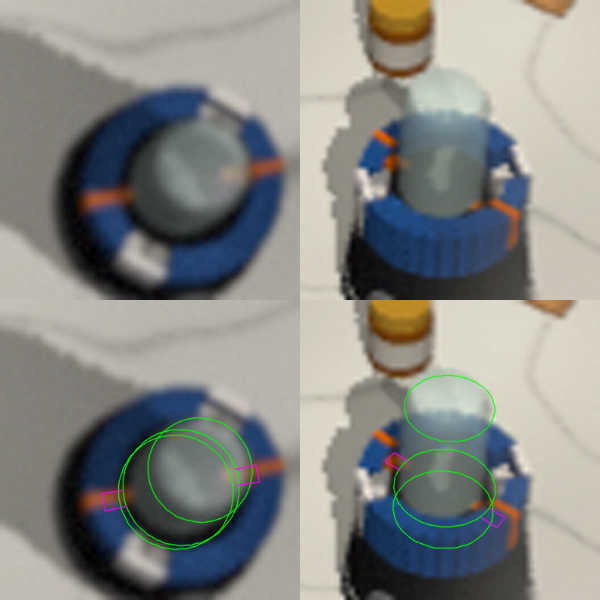

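The final view shows the bowl upright in the collar, its lugs in line with the orange marks and its height matching the locked model. I'll do a quick check that nothing else moved, then hand in.

```bash
python3 - <<'E'
from h import *
from rig import finish_job
a=cv2.imread("pics/side0.png").astype(int);b=cv2.imread("pics/side_end.png").astype(int)
for n,(x,y,w,h) in dict(red=(206,150,20,25),mug=(262,154,32,32),gold=(295,199,18,23),mill=(360,190,25,50),tub=(350,322,58,58),purple=(200,190,24,38),yellow=(164,170,30,48),green=(173,162,16,12),big=(240,190,20,40)).items():
    print(n,abs(a-b)[y:y+h,x:x+w].mean().round(1))
print(finish_job())
E
```

```text
red 84.6
mug 2.1
gold 2.1
mill 2.1
tub 1.9
purple 8.5
yellow 6.0
green 32.4
big 5.8
the job is handed in; nothing more can be done
None
```

```bash
python3 - <<'E'
import cv2
a=cv2.imread("pics/top0.png").astype(int);b=cv2.imread("pics/top_end.png").astype(int)
for n,(x,y,w,h) in dict(red=(98,197,30,26),green=(84,252,28,22),big=(216,220,36,36),purple=(180,260,32,30),yellow=(125,272,42,42)).items():
    print(n,abs(a-b)[y:y+h,x:x+w].mean().round(1))
E
```

```text
red 24.5
green 14.4
big 8.0
purple 5.2
yellow 5.9
```

View pics/top_end.png

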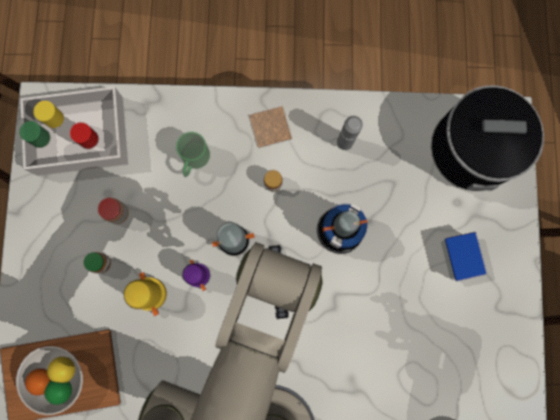

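The glass bowl is on its base, with both lugs in the locking notches, and the job is handed in. It took about 14 s of the 51 s allowed.

- **How it went:** I gripped the smaller clear bowl at 25 N and lowered its lugs through the white gaps. I felt the ledge lightly, at about 7–10 N, then lifted slightly and twisted 50° clockwise. The lugs went down 7 mm into the notches without touching hard, and I let go and backed away.
- **Bowl check:** The last pictures show the bowl upright, its lugs in line with the orange marks, and its height matching the locked position in both views. The fingers met almost no resistance as they let go.
- **Other objects:** The last top picture shows everything else at the same place as at the start. An automatic image comparison flagged the red and green jars. In the top picture both jars are where they were, with the arm's shadow now over them. I had already handed in when I looked into this.
- **Small disagreement:** The side camera put things about 1 px (2–3 mm) away from the top camera's positions. The sideways play in the collar took this up.

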